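Slide the loaded component case home into the covered dock

ROBOT

A 7-joint arm with a two-finger parallel gripper is mounted at the origin on a cart in front of the work surface, level with it; the furniture and walls round the work are solid. World frame = base frame: x ahead of the robot, y to its left, z up, the work surface at z = 0. Lengths are in m, angles in rad, forces in N, time in s.
With the tool pointing down it reaches from about 0.4 to 0.85 m from the base axis. Payload 10.4 kg.
Tool frame: the origin (TCP) lies on the mounting face of the last link; the fingertips stand 173 mm ahead of it and the grasp point (between the pads) lies 155 mm ahead of it (manip.tip_extent is the distance from the TCP to the fingertips, in m); z points along the fingers, y is the line along which they close (so a half turn about z gives the same grasp; the last joint's range is limited). The gripper opens to 85 mm and grips with 20 to 120 N. Pads are 22 mm wide; open, the fingers measure 114 mm over their backs; the gripper's body (76 mm by 85 mm) begins 54 mm behind the grasp point. The pads swing forward as they close: fully open they stand 13 mm farther back than shut.
Start: joints at [1.117, 0.332, -0.065, 1.46, 0.022, 1.35, -0.088], TCP at [0.261, -0.568, 0.405] pointing down, gripper open.
Joint ranges: [-2.6, 2.6], [-0.5, 2.12], [-1.47, 1.34], [0.16, 2.42], [-1.27, 4.41], [0.06, 2.06], [-2.6, 2.6]. Speed limits (rad/s): [2.22, 2.22, 2.79, 2.79, 3.14, 3.14, 3.14].

INTERFACE

Orientations are given as a unit quaternion [x, y, z, w].
In Python, from workcell import manip gives the robot as it stands.
- The arm moves only by the tool move_arm, never from a script. Its argument "plan" is one flat list of numbers, 7 for each row, row after row: the turn, a rotation vector about the tool's x, y, z in rad, then the shift along the tool's x, y, z in m, then the finger opening in m, from 0 to 0.0854. In form: [ax, ay, az, dx, dy, dz, gripper, ax, ay, az, dx, dy, dz, gripper, ...]. A call has 1 to 12 rows; each row is the pose to reach, as a shift and turn from the pose commanded when the call began, along the tool's axes at that moment; what a row does not reach only later rows make up. A row lasts 1/8 s, in which the tool goes at most 62.5 mm and 10.7 degrees, less where a joint would pass 70% of its speed; a pose out of reach is approached as far as the arm can. A call with a gripper value outside its range is refused whole. The fingers move at their own pace and stop on an object; "squeeze" is the grip in N (left out, the last holds). Time passes only in rows, so rows that repeat a pose let the fingers close. It gives the time, the measured TCP pose, the force, the opening and the grip force at its end, in the units of the state.
- manip.get_obs(): the state, without advancing time (a new reading comes with each control period).
- manip.camera(name): name is "scene" or "top" or "wrist"; returns a dict with "color" (384x512x3 uint8, red, green, blue), "fx", "fy", "cx", "cy" (pixels), "cam_to_world" (4x4, takes a point from camera to world coordinates); the wrist camera has in their place "mount" (4x4, takes a point from camera to tool coordinates, whose origin is the TCP and whose axes are the flange's). Camera axes: x right, y down, z forward; pixel columns grow to the right and rows downward; lengths in m; the calibration is good to about 2 mm. The wrist camera is an equidistant fisheye: a pixel r from the principal point sees the ray r / f radians off the axis. A picture is of the moment at which its call begins: read the wrist's pose just before it. There is no depth.
- manip.hand_in(): hands the job in; it is judged then, once.
Trained networks look in a picture, given as the dict that the camera call returned (one of the last four; its "shot" number tells which), for a name from the list of things; names that differ only in an ending like _2 or _b are one class to them, and where a whole thing is asked for, a point or a joint stands for the part that bears it (a point fixed in the world has none). Each returns a list of dicts, best first, with "conf" (0 to 1); they miss things now and then, are a little off and sometimes report something else, mostly with a low value. They report only what shows in the picture. A call takes as long as a camera call.
- manip.look_for(picture, label): "position" ([x, y, z] in m, in the coordinates of the camera as it stood for that picture, good to about 4 mm: the middle of the surface that is visible of it).
- manip.silhouettes(picture, label): "pixels" (384x512 bool, what is visible of it).
- manip.tip_of(picture, label): "position" ([x, y, z] in m, in the coordinates of the camera as it stood for that picture, good to about 4 mm: a listed point, or the origin of a listed thing).
The state is a dict: "clock": time; "joint_pos": joint angles; "joint_velocities": joint speeds; "tau": joint torques, N m; "position": TCP position; "ee_rot": TCP orientation; "ft_force": force on the tool from outside, world axes, zero at the start; "torque": the same for the moment, N m; "grip_width": opening from 0.0 (shut) to 1.0 (fully open); "grasp_force": force on a finger pad.
Only numpy, scipy, OpenCV 4.12 (cv2) and the standard library are available. Lean on these libraries where they do the work, as an engineer would, in place of code of your own. Each camera call takes 0.05 s, during which the arm holds its last target. There are 200 camera calls.

TASK

Slide the black component case across the bench into the grey covered dock, wide side leading, and push it gently on until it is fully home against the stop inside and the little plunger is pressed in. The stop's depth is set differently each time and is hidden under the hood, so feel for it, and do not ram it. Keep the case flat on the bench, leave it home with nothing touching it, and do not disturb the jar, the tip cleaner or the loupe.

Things in the scene. Friction and masses are not known exactly. Their poses are not given: they have to be found in the camera images.
- case: Closed black plastic component case, loaded, lying flat, too wide to grip: 116 mm (its x) by 140 mm (its y) by 26 mm high; latch details 5 mm proud of its 140 mm wide sides have no contact. 0.3 to 0.5 kg; sliding it takes 1 to 5 N. Origin: centre of underside, z up. Starts before the dock's mouth, up to 9 cm to one side, its x axis within 0.6 rad of the dock's x; goes in with them parallel.
- dock: Grey dock fixed to the bench: low hood 110 mm deep (x), 168 mm wide (y), 44 mm high, open in front, no floor. Origin: centre of its underside; x points inward, the way the case is pushed; the mouth, at x = -55 mm, looks roughly to the robot's left (+y). Smooth, slippery passage 148 mm wide, 38 mm high. Two 22 mm high blades flare forward from the mouth's sides to x = -95 mm, there 178 mm apart.
- dock_mouth (a point): Centre of the dock's mouth at bench level; its x axis points into the dock. The hidden stop's flat rubber face lies 50 to 85 mm inside the mouth, different each time and not measured; so the case, when home, sticks out 31 to 66 mm. The rubber gives about 1 mm per 4 N (8 mm at most): the stop is felt as a clear rise of force over the sliding friction. Over 30 N counts as ramming.
- dock_plunger (a joint): Light sprung plunger (14 mm thick, centred, about 1 N) standing 8 mm out of the stop's face. 0 = out, untouched; grows (m) as the case pushes it in; about 0.008 when the case rests on the stop. Let go, the case stays where it is by its friction on the bench.
- flux_jar: Bystander: small white jar with a yellow lid, 44 mm across, 44 mm high, origin under its centre.
- tip_cleaner: Bystander: black round pot with brass wool, 72 mm across, 43 mm high, origin under its centre.
- loupe: Bystander: black round loupe, 38 mm across, 32 mm high, origin under its centre. Behind the case, near the bench's raised edge: rims 78 mm high run along the bench's left side (inner face at y = 0.13) and its front (x = 0.37).

How it is judged:
By the outcome, as a careful person would: the job done as asked, in the order asked, and still so for the second after the job is handed in, with the robot touching nothing.
It also fails if it takes over 64 s, if anything falls off the work surface, if the arm or the gripper's body presses on something with over 40 N, if the wrist force passes 120 N, or if a joint passes its speed limit or range.

## Working session

There is one attempt and no reset: what is moved stays moved. The work goes in short steps, Python scripts to look and compute and a tool call to move; the robot and the scene stay as the last step left them, time stands still between calls to the robot, and variables do not carry over. Pictures are saved under pics/ and viewed, at most 10 in all, crops included, and the job is handed in when it is done.

Besides the shell and the picture viewer there is one more tool, called after ">>>" by a JSON object that holds its "method" and its "body", one argument or row to a line. move_arm: Moves the arm, as the interface text tells. Its arguments: {"type":"object","properties":{"plan":{"type":"array","items":{"type":"number"}},"squeeze":{"type":"number"}},"required":["plan"]}

```bash
mkdir -p pics
cat > h.py <<'E'
from workcell import manip
import numpy as np, cv2
from scipy.spatial.transform import Rotation as R
def w(pic,p): 
    return (np.array(pic["cam_to_world"])@np.append(p,1))[:3]
def ray(pic,u,v,z):
    M=np.array(pic["cam_to_world"]); d=M[:3,:3]@np.array([(u-pic["cx"])/pic["fx"],(v-pic["cy"])/pic["fy"],1]); o=M[:3,3]
    return o+d*(z-o[2])/d[2]
def save(pic,n): cv2.imwrite("pics/"+n,pic["color"][:,:,::-1])
E
python3 - <<'E'
from h import *
o=manip.get_obs(); print(o["clock"],o["position"],o["ee_rot"],R.from_quat(o["ee_rot"]).as_matrix().round(3).tolist(),o["ft_force"])
ims=[]
for c in("top","scene"):
    p=manip.camera(c); ims.append(p["color"]); print(c,np.array(p["cam_to_world"]).round(3).tolist())
    for n in("case","dock","dock_mouth","flux_jar","tip_cleaner","loupe"):
        for k,f in(("tip",manip.tip_of),("look",manip.look_for)):
            try: r=f(p,n)
            except Exception as e: print(n,k,e); continue
            print(n,k,[(w(p,q["position"]).round(3).tolist(),round(q["conf"],2)) for q in r[:2]])
    save(p,c+"0.png")
E
```

```text
0.0 [ 0.26096939 -0.56776956  0.40393353] [ 9.76883580e-01  2.13770900e-01 -1.79228790e-04 -6.63548838e-04] [[0.909, 0.418, -0.001], [0.418, -0.909, 0.001], [-0.0, -0.001, -1.0]] [-0.05389932 -0.30790108 -0.19697906]
top [[0.013, -0.981, 0.191, 0.402], [-1.0, -0.015, -0.01, -0.16], [0.013, -0.191, -0.981, 1.21], [0.0, 0.0, 0.0, 1.0]]
case tip []
case look [([0.572, -0.069, 0.02], 0.71), ([0.466, -0.38, 0.047], 0.4)]
dock tip [([0.609, -0.281, -0.002], 0.89)]
dock look [([0.606, -0.282, 0.042], 0.87)]
dock_mouth tip []
dock_mouth look [([0.608, -0.285, 0.044], 0.58)]
flux_jar tip [([0.466, -0.387, -0.003], 0.72)]
flux_jar look [([0.465, -0.377, 0.043], 0.81)]
tip_cleaner tip [([0.771, -0.252, 0.002], 0.66)]
tip_cleaner look [([0.764, -0.253, 0.031], 0.83)]
loupe tip [([0.794, 0.058, -0.0], 0.76)]
loupe look [([0.79, 0.055, 0.027], 0.72)]
scene [[-0.873, -0.25, 0.419, 0.159], [-0.487, 0.479, -0.73, 0.698], [-0.018, -0.842, -0.54, 0.682], [0.0, 0.0, 0.0, 1.0]]
case tip [([0.57, -0.077, 0.002], 0.7)]
case look [([0.561, -0.06, 0.026], 0.55)]
dock tip [([0.609, -0.28, -0.002], 0.96), ([0.47, -0.385, 0.0], 0.42)]
dock look [([0.599, -0.268, 0.045], 0.61)]
dock_mouth tip [([0.608, -0.227, 0.006], 0.8)]
dock_mouth look [([0.599, -0.268, 0.046], 0.76), ([0.464, -0.371, 0.033], 0.3)]
flux_jar tip [([0.47, -0.386, -0.001], 0.74)]
flux_jar look [([0.464, -0.371, 0.032], 0.67)]
tip_cleaner tip [([0.763, -0.259, 0.001], 0.63)]
tip_cleaner look [([0.753, -0.237, 0.03], 0.95)]
loupe tip [([0.796, 0.061, -0.002], 0.45)]
loupe look [([0.788, 0.064, 0.027], 0.56)]
```

View pics/top0.png

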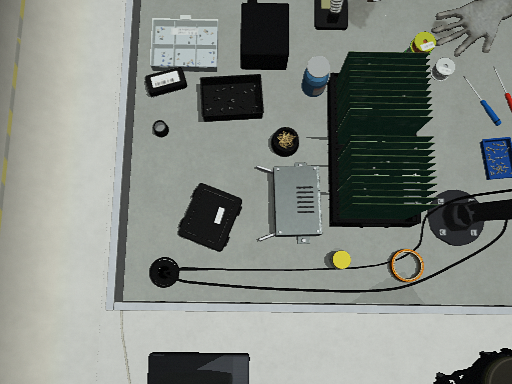

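View pics/scene0.png

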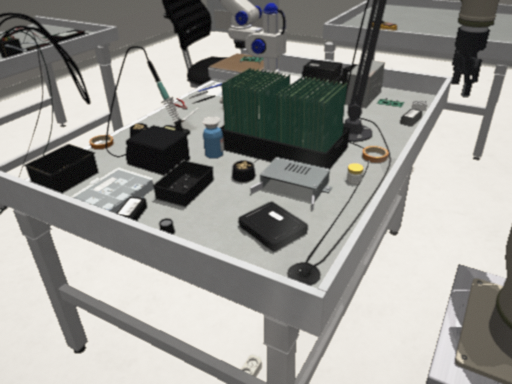

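The top view shows the case at about (211,216), the dock at (297,200) with its blades pointing left, the lamp base at (164,271), the loupe at (160,128), the jar at (341,259) and the tip cleaner at (285,140). The scene view agrees with this.

Run:
```python
from h import *
print(manip.tip_extent)
p=manip.camera("top")
def box(n,z):
    for s in manip.silhouettes(p,n)[:1]:
        m=s["pixels"].astype(np.uint8); c=max(cv2.findContours(m,0,1)[0],key=cv2.contourArea)[:,0]
        P=np.array([ray(p,u,v,z)[:2] for u,v in c])
        r=cv2.minAreaRect((P*1000).astype(np.float32)); print(n,s["conf"],np.round(r[0],1),np.round(r[1],1),r[2], cv2.boxPoints(r).round(0).tolist())
box("case",.02); box("dock",.044)
for uv in [(257,167),(272,175),(258,239),(273,231)]: print("blade",ray(p,*uv,.022).round(3))
for uv in [(164,271),(149,271),(164,256)]: print("lamp",ray(p,*uv,.02).round(3))
im=cv2.resize(p["color"][100:300,120:360],None,fx=3,fy=3,interpolation=cv2.INTER_CUBIC); cv2.imwrite("pics/c1.png",im[:,:,::-1])
```

```text
0.1734
case 0.84 [571.3 -71.7] [125.8 142.3] 69.37843322753906 [[483.0, -106.0], [616.0, -156.0], [660.0, -38.0], [527.0, 12.0]]
dock 0.86 [ 604.  -263.8] [193.4 147.7] 3.782331705093384 [[503.0, -197.0], [512.0, -344.0], [705.0, -331.0], [696.0, -184.0]]
blade [ 0.696 -0.185  0.022]
blade [ 0.676 -0.222  0.022]
blade [ 0.517 -0.189  0.022]
blade [ 0.537 -0.225  0.022]
lamp [0.439 0.033 0.02 ]
lamp [0.438 0.069 0.02 ]
lamp [0.474 0.035 0.02 ]
```

View pics/c1.png

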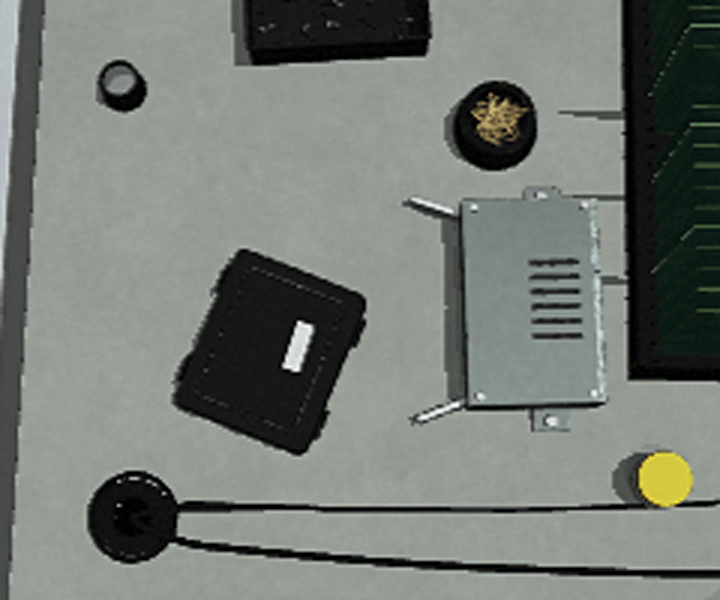

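>>> {"method": "move_arm", "body": {
  "plan": [0,0,-1.14,0.378,-0.369,0,0,0,0,-1.14,0.378,-0.369,0,0,0,0,-1.14,0.378,-0.369,0,0,0,0,-1.14,0.378,-0.369,0,0,0,0,-1.14,0.378,-0.369,0,0,0,0,-1.14,0.378,-0.369,0,0,0,0,-1.14,0.378,-0.369,0,0,0,0,-1.14,0.378,-0.369,0,0,0,0,-1.14,0.378,-0.369,0,0,0,0,-1.14,0.378,-0.369,0,0,0,0,-1.14,0.378,-0.369,0,0,0,0,-1.14,0.378,-0.369,0,0]
}}

```text
clock: 2.95
position: [0.4501, -0.076, 0.4047]
ee_rot: [0.708, 0.706, -0.0, 0.0]
ft_force: [-0.2, 0.1, 0.6]
grip_width: 0.001
grasp_force: 0.0
```

>>> {"method": "move_arm", "body": {
  "plan": [0,0,0,0,0,0.06,0,0,0,0,0,0,0.12,0,0,0,0,0,0,0.17,0,0,0,0,0,0,0.2,0,0,0,0,0,0,0.219,0,0,0,0,0,0,0.219,0]
}}

```text
clock: 3.7
position: [0.4497, -0.0755, 0.1846]
ee_rot: [0.708, 0.707, -0.001, -0.001]
ft_force: [-0.5, -0.2, -0.7]
grip_width: -0.002
grasp_force: 0.0
```

```bash
cat >> h.py <<'E'
D=np.array([.609,-.281])
def case(save_as=None):
    p=manip.camera("top"); S=manip.silhouettes(p,"case")
    if S:
        s=S[0]; m=s["pixels"].astype(np.uint8); c=max(cv2.findContours(m,0,1)[0],key=cv2.contourArea)[:,0]
        P=np.array([ray(p,u,v,.02)[:2] for u,v in c]); r=cv2.minAreaRect((P*1000).astype(np.float32))
        print("case",round(s["conf"],2),np.round(r[0],1),np.round(r[1],1),round(r[2],1),cv2.boxPoints(r).round(0).tolist())
    if save_as: cv2.imwrite("pics/"+save_as,cv2.resize(p["color"][120:280,120:360],None,fx=3,fy=3,interpolation=2)[:,:,::-1])
    return p
E
python3 - <<'E'
from h import *
p=case("c2.png")
for uv in [(274.3,166.7),(319.3,166.7),(322,234.7),(276,236)]: print(ray(p,*uv,.044).round(3))
E
```

```text
case 0.61 [573.2 -72.9] [124.4 136.5] 69.1 [[487.0, -107.0], [615.0, -155.0], [659.0, -39.0], [532.0, 10.0]]
[ 0.692 -0.226  0.044]
[ 0.693 -0.336  0.044]
[ 0.528 -0.34   0.044]
[ 0.523 -0.231  0.044]
```

View pics/c2.png

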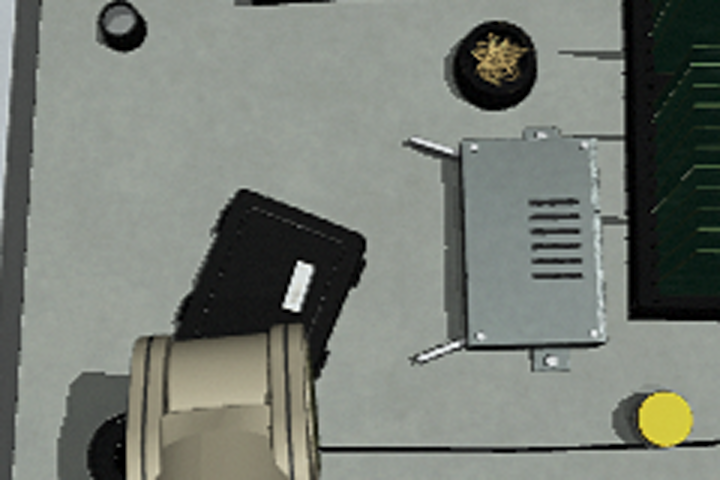

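>>> {"method": "move_arm", "body": {
  "plan": [0,0,0,0,0.012,0,0,0,0,0,0,0.022,0,0,0,0,0,-0.001,0.029,0,0,0,0,0,-0.002,0.036,0,0,0,0,0,-0.004,0.043,0,0,0,0,0,-0.006,0.05,0,0,0,0,0,-0.008,0.055,0,0,0,0,0,-0.01,0.06,0,0,0,0,0,-0.01,0.06,0,0]
}}

```text
clock: 4.92
position: [0.5108, -0.085, 0.1858]
ee_rot: [0.707, 0.707, 0.0, 0.0]
ft_force: [0.6, 0.2, 0.3]
grip_width: 0.002
grasp_force: 0.0
```

Run:
```python
from h import *
p=case("c3.png"); print(manip.get_obs()["ft_force"])
```

```text
case 0.56 [633.8 -79.8] [125.7  80.9] 70.0 [[574.0, -125.0], [650.0, -153.0], [693.0, -35.0], [617.0, -7.0]]
[-0.41604496  0.33702706  0.18632534]
```

View pics/c3.png

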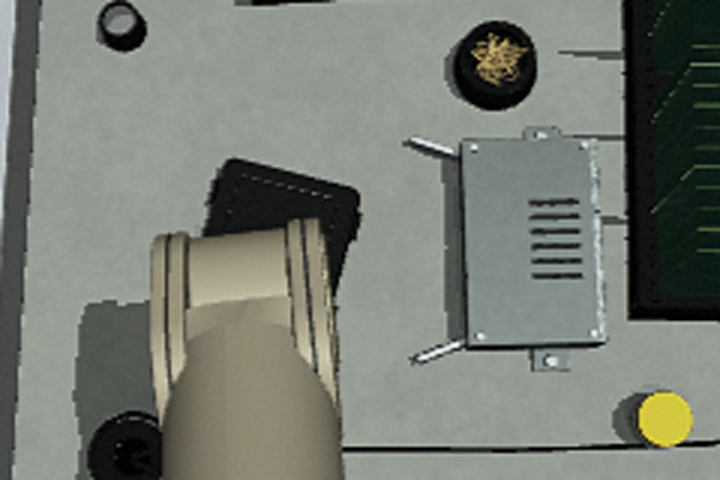

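Run:
```python
from h import *
p=manip.camera("top")
S=manip.silhouettes(p,"case"); m=S[0]["pixels"].astype(np.uint8)
c=max(cv2.findContours(m,0,1)[0],key=cv2.contourArea)[:,0]
P=np.array([ray(p,u,v,.024)[:2] for u,v in c])
# far (+x) side points: upper edge of contour
best=[]
for u in range(205,234,2):
    vs=np.where(m[:,u])[0]
    if len(vs): best.append(ray(p,u,vs.min(),.024)[:2])
best=np.array(best); a=np.polyfit(best[:,1],best[:,0],1); print("far side dx/dy",a, np.degrees(np.arctan(a[0])))
print(P[:,1].min(),P[:,1].max(), P[P[:,1].argmin()],P[P[:,1].argmax()])
```

```text
far side dx/dy [0.2646248 0.6895273] 14.82213825021779
-0.14159185336259036 -0.019553207168302444 [ 0.62415151 -0.14159185] [ 0.6248118  -0.01955321]
```

>>> {"method": "move_arm", "body": {
  "plan": [0,0,0,0,-0.012,0,0,0,0,0,0,-0.012,-0.05,0,0,0,0,0.05,0.02,-0.05,0,0,0,0,0.1,0.05,-0.05,0,0,0,0,0.14,0.06,-0.05,0,0,0,0,0.14,0.06,-0.05,0,0,0,0,0.14,0.06,0,0,0,0,0,0.14,0.06,0,0]
}}

```text
clock: 6.12
position: [0.5682, 0.0538, 0.1828]
ee_rot: [0.707, 0.707, -0.003, -0.002]
ft_force: [-0.1, -1.0, 0.9]
grip_width: 0.002
grasp_force: 0.0
```

Run:
```python
from h import *
p=case("c4.png"); print(manip.get_obs()["position"])
```

```text
case 0.56 [600.2 -72.4] [123.3 142. ] 76.6 [[517.0, -116.0], [655.0, -149.0], [684.0, -29.0], [545.0, 4.0]]
[0.57019606 0.05461076 0.1864997 ]
```

View pics/c4.png

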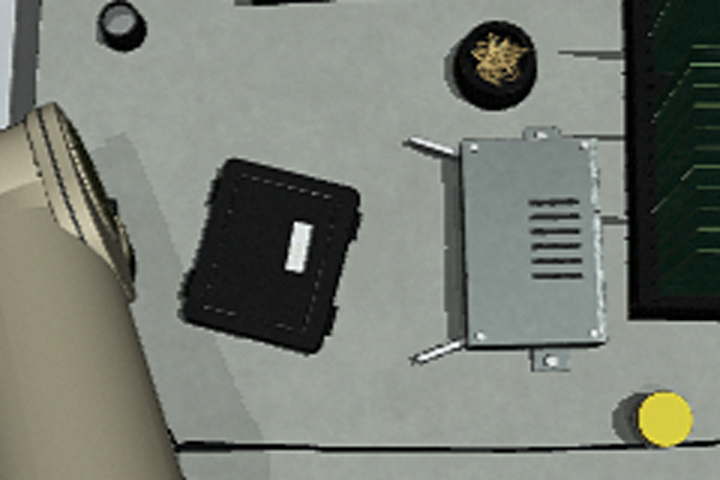

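>>> {"method": "move_arm", "body": {
  "plan": [0,0,0,-0.02,0,0,0,0,0,0,-0.035,0,0,0,0,0,0,-0.043,0,0,0,0,0,0,-0.05,0,0,0,0,0,0,-0.057,0,0,0,0,0,0,-0.064,0,0,0,0,0,0,-0.07,0,0,0,0,0,0,-0.07,0,0,0]
}}

```text
clock: 7.22
position: [0.5704, -0.0155, 0.1856]
ee_rot: [0.707, 0.707, -0.0, 0.0]
ft_force: [-0.9, -0.2, -0.1]
grip_width: -0.002
grasp_force: 0.0
```

Run:
```python
from h import *
p=case(); print(manip.get_obs()["position"])
```

```text
case 0.68 [606.  -90.5] [127.8 142.1] 83.4 [[528.0, -146.0], [669.0, -162.0], [684.0, -35.0], [543.0, -19.0]]
[ 0.57043884 -0.01509532  0.18564744]
```

>>> {"method": "move_arm", "body": {
  "plan": [0,0,0,-0.006,0,0,0,0,0,0,-0.011,0,0,0,0,0,0,-0.014,0,0,0,0,0,0,-0.014,0,0,0,0,0,0,0.02,0,0,0,0,0,0,0.06,0,0,0,0,0,0,0.06,0,0,0]
}}

```text
clock: 8.2
position: [0.5702, 0.0488, 0.1861]
ee_rot: [0.705, 0.709, 0.001, -0.0]
ft_force: [0.3, -0.4, -0.1]
grip_width: 0.0
grasp_force: 0.0
```

Run:
```python
from h import *
p=case(); print(manip.get_obs()["position"])
```

```text
case 0.66 [ 610.5 -100.1] [123.9 141.1] 86.4 [[536.0, -157.0], [677.0, -166.0], [685.0, -43.0], [544.0, -34.0]]
[0.57048509 0.04502772 0.18567999]
```

>>> {"method": "move_arm", "body": {
  "plan": [0,0,0.063,0,0.044,0,0.085,0,0,0.063,0,0.044,0,0.085,0,0,0.063,0,0.044,0,0.085,0,0,0.063,0,0.044,0,0.085,0,0,0.063,0,0.044,0,0.085,0,0,0.063,0,0.044,0.006,0.085,0,0,0.063,-0.03,0.044,0.01,0.085,0,0,0.063,-0.04,0.044,0.01,0.085,0,0,0.063,-0.04,0.044,0.01,0.085]
}}

```text
clock: 9.43
position: [0.6144, 0.0047, 0.1756]
ee_rot: [0.73, 0.684, -0.0, 0.0]
ft_force: [-0.2, 1.5, 0.4]
grip_width: 0.991
grasp_force: 0.0
```

>>> {"method": "move_arm", "body": {
  "plan": [0,0,0,-0.018,0,0,0.085,0,0,0,-0.03,0,0,0.085,0,0,0,-0.036,0,0,0.085,0,0,-0.015,-0.042,-0.001,0,0.085,0,0,-0.03,-0.048,-0.002,0,0.085,0,0,-0.045,-0.054,-0.003,0,0.085,0,0,-0.06,-0.06,-0.004,0,0.085,0,0,-0.075,-0.065,-0.005,0,0.085,0,0,-0.093,-0.07,-0.006,0,0.085,0,0,-0.093,-0.07,-0.006,0,0.085]
}}

```text
clock: 10.68
position: [0.6039, -0.065, 0.1757]
ee_rot: [0.697, 0.717, -0.0, 0.0]
ft_force: [-0.4, -1.2, -0.4]
grip_width: 0.997
grasp_force: 0.0
```

Run:
```python
from h import *
p=case("c5.png"); print(manip.get_obs()["position"])
```

```text
case 0.89 [ 609.6 -150. ] [140.3  90.7] 3.3 [[537.0, -109.0], [542.0, -199.0], [682.0, -191.0], [677.0, -101.0]]
[ 0.60395945 -0.06464872  0.17567852]
```

View pics/c5.png

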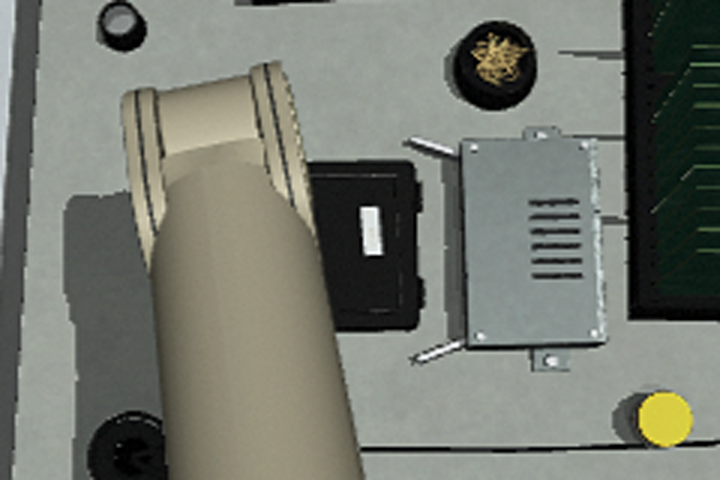

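The case is square with the dock and its front is just between the blades (front edge at crop x≈415, sides at y≈161 and 328). The dock centreline is at about y≈245, so I'll push straight on.

>>> {"method": "move_arm", "body": {
  "plan": [0,0,0,-0.007,0,0,0.085,0,0,0,-0.014,0,0,0.085,0,0,0,-0.021,0,0,0.085,0,0,0,-0.027,0,0,0.085,0,0,0,-0.033,0,0,0.085,0,0,0,-0.038,0,0,0.085,0,0,0,-0.043,0,0,0.085,0,0,0,-0.048,0,0,0.085]
}}

```text
clock: 11.78
position: [0.6055, -0.1125, 0.1757]
ee_rot: [0.696, 0.718, 0.0, 0.0]
ft_force: [0.8, 2.2, 1.2]
grip_width: 1.0
grasp_force: 1.2
```

Run:
```python
from h import *
p=case("c6.png"); print(manip.get_obs()["position"],manip.get_obs()["ft_force"])
```

```text
case 0.93 [ 612.8 -196.8] [142.7  59. ] 2.1 [[540.0, -170.0], [543.0, -229.0], [685.0, -224.0], [683.0, -165.0]]
[ 0.60543994 -0.11318339  0.17569832] [-0.71627289 -0.17944791 -1.39709978]
```

View pics/c6.png

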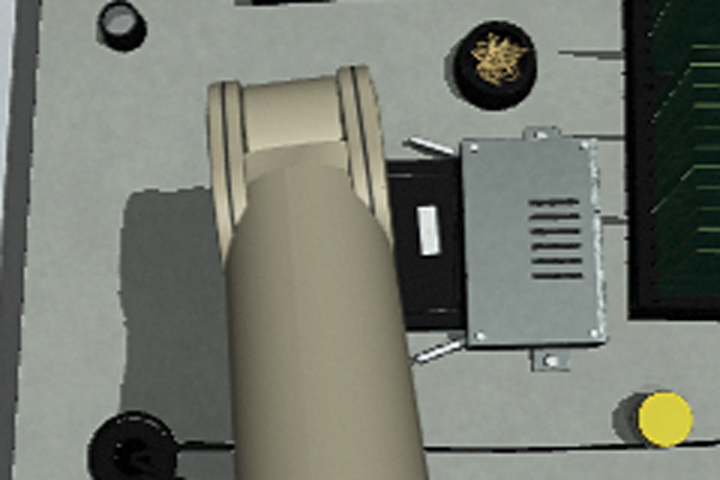

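The case has entered the mouth (hood edge at crop x≈463, case between y≈160 and 330).

>>> {"method": "move_arm", "body": {
  "plan": [0,0,0,-0.005,0,0,0.085,0,0,0,-0.01,0,0,0.085,0,0,0,-0.014,0,0,0.085,0,0,0,-0.018,0,0,0.085,0,0,0,-0.021,0,0,0.085,0,0,0,-0.024,0,0,0.085]
}}

```text
clock: 12.62
position: [0.6062, -0.1364, 0.1757]
ee_rot: [0.696, 0.718, -0.0, 0.0]
ft_force: [-0.2, 2.1, -0.1]
grip_width: 0.996
grasp_force: 1.1
```

>>> {"method": "move_arm", "body": {
  "plan": [0,0,0,-0.0015,0,0,0.085,0,0,0,-0.003,0,0,0.085,0,0,0,-0.004,0,0,0.085]
}}

```text
clock: 13.0
position: [0.6063, -0.1403, 0.1757]
ee_rot: [0.696, 0.718, -0.0, 0.0]
ft_force: [-0.2, 1.8, -0.0]
grip_width: 0.998
grasp_force: 1.0
```

>>> {"method": "move_arm", "body": {
  "plan": [0,0,0,-0.0015,0,0,0.085,0,0,0,-0.003,0,0,0.085,0,0,0,-0.004,0,0,0.085]
}}

```text
clock: 13.38
position: [0.6064, -0.1444, 0.1757]
ee_rot: [0.696, 0.718, -0.0, 0.0]
ft_force: [-0.4, 2.8, 0.0]
grip_width: 1.0
grasp_force: 1.0
```

>>> {"method": "move_arm", "body": {
  "plan": [0,0,0,-0.001,0,0,0.085,0,0,0,-0.002,0,0,0.085,0,0,0,-0.003,0,0,0.085]
}}

```text
clock: 13.75
position: [0.6065, -0.1473, 0.1757]
ee_rot: [0.696, 0.718, -0.0, 0.0]
ft_force: [-0.4, 1.6, 0.2]
grip_width: 0.994
grasp_force: 1.0
```

>>> {"method": "move_arm", "body": {
  "plan": [0,0,0,-0.001,0,0,0.085,0,0,0,-0.0025,0,0,0.085]
}}

```text
clock: 14.0
position: [0.6065, -0.1498, 0.1757]
ee_rot: [0.696, 0.718, -0.0, 0.0]
ft_force: [-0.4, 2.1, 0.5]
grip_width: 0.995
grasp_force: 0.9
```

>>> {"method": "move_arm", "body": {
  "plan": [0,0,0,-0.001,0,0,0.085,0,0,0,-0.0025,0,0,0.085]
}}

```text
clock: 14.25
position: [0.6066, -0.1523, 0.1757]
ee_rot: [0.696, 0.718, -0.0, 0.0]
ft_force: [-0.4, 1.6, -0.7]
grip_width: 0.997
grasp_force: 0.9
```

>>> {"method": "move_arm", "body": {
  "plan": [0,0,0,-0.001,0,0,0.085,0,0,0,-0.0025,0,0,0.085]
}}

```text
clock: 14.5
position: [0.6067, -0.1547, 0.1757]
ee_rot: [0.696, 0.718, 0.0, 0.0]
ft_force: [0.3, 1.3, 0.2]
grip_width: 0.996
grasp_force: 0.9
```

>>> {"method": "move_arm", "body": {
  "plan": [0,0,0,-0.001,0,0,0.085,0,0,0,-0.0025,0,0,0.085]
}}

```text
clock: 14.75
position: [0.6068, -0.1573, 0.1757]
ee_rot: [0.696, 0.718, -0.0, 0.0]
ft_force: [-0.4, 1.9, -1.0]
grip_width: 0.997
grasp_force: 0.9
```

>>> {"method": "move_arm", "body": {
  "plan": [0,0,0,-0.001,0,0,0.085,0,0,0,-0.0025,0,0,0.085]
}}

```text
clock: 15.0
position: [0.6069, -0.1598, 0.1757]
ee_rot: [0.696, 0.718, 0.0, 0.0]
ft_force: [-0.6, 0.5, -0.2]
grip_width: 0.992
grasp_force: 0.9
```

>>> {"method": "move_arm", "body": {
  "plan": [0,0,0,-0.001,0,0,0.085,0,0,0,-0.0025,0,0,0.085]
}}

```text
clock: 15.25
position: [0.607, -0.1623, 0.1757]
ee_rot: [0.696, 0.718, 0.0, 0.0]
ft_force: [-0.4, 1.6, 0.1]
grip_width: 0.996
grasp_force: 0.9
```

>>> {"method": "move_arm", "body": {
  "plan": [0,0,0,-0.001,0,0,0.085,0,0,0,-0.0025,0,0,0.085]
}}

```text
clock: 15.5
position: [0.607, -0.1646, 0.1757]
ee_rot: [0.696, 0.718, 0.0, -0.0]
ft_force: [0.1, 2.9, -0.5]
grip_width: 0.998
grasp_force: 1.1
```

>>> {"method": "move_arm", "body": {
  "plan": [0,0,0,-0.001,0,0,0.085,0,0,0,-0.0025,0,0,0.085]
}}

```text
clock: 15.75
position: [0.6071, -0.1672, 0.1757]
ee_rot: [0.696, 0.718, 0.0, 0.0]
ft_force: [0.3, 1.9, 0.2]
grip_width: 0.993
grasp_force: 1.1
```

>>> {"method": "move_arm", "body": {
  "plan": [0,0,0,-0.001,0,0,0.085,0,0,0,-0.0025,0,0,0.085]
}}

```text
clock: 16.0
position: [0.6072, -0.1697, 0.1757]
ee_rot: [0.696, 0.718, 0.0, 0.0]
ft_force: [-0.3, 2.0, -0.2]
grip_width: 1.001
grasp_force: 1.2
```

>>> {"method": "move_arm", "body": {
  "plan": [0,0,0,-0.001,0,0,0.085,0,0,0,-0.002,0,0,0.085]
}}

```text
clock: 16.25
position: [0.6072, -0.1715, 0.1757]
ee_rot: [0.696, 0.718, 0.0, -0.0]
ft_force: [-0.5, 3.3, -0.5]
grip_width: 0.993
grasp_force: 2.2
```

>>> {"method": "move_arm", "body": {
  "plan": [0,0,0,-0.0005,0,0,0.085,0,0,0,-0.001,0,0,0.085]
}}

```text
clock: 16.5
position: [0.6072, -0.172, 0.1757]
ee_rot: [0.696, 0.718, 0.0, -0.0]
ft_force: [-1.6, 5.3, 1.2]
grip_width: 0.997
grasp_force: 3.0
```

>>> {"method": "move_arm", "body": {
  "plan": [0,0,0,-0.0005,0,0,0.085,0,0,0,-0.001,0,0,0.085]
}}

```text
clock: 16.75
position: [0.6073, -0.1725, 0.1757]
ee_rot: [0.696, 0.718, 0.0, -0.001]
ft_force: [-2.0, 7.6, 1.3]
grip_width: 0.994
grasp_force: 3.8
```

>>> {"method": "move_arm", "body": {
  "plan": [0,0,0,-0.0005,0,0,0.085,0,0,0,-0.001,0,0,0.085,0,0,0,-0.001,0,0,0.085]
}}

```text
clock: 17.12
position: [0.6073, -0.173, 0.1757]
ee_rot: [0.696, 0.718, 0.001, -0.001]
ft_force: [-2.5, 8.8, 2.3]
grip_width: 0.992
grasp_force: 4.3
```

The force has risen clearly, from about 2 N to 9 N, so the case is on the stop. I'll back off gently and lift clear.

>>> {"method": "move_arm", "body": {
  "plan": [0,0,0,0.001,0,0,0.085,0,0,0,0.003,0,0,0.085,0,0,0,0.008,0,0,0.085,0,0,0,0.025,0,0,0.085,0,0,0,0.07,0,0,0.085,0,0,0,0.12,0,-0.03,0.085,0,0,0,0.15,0,-0.08,0.085,0,0,0,0.15,0,-0.12,0.085,0,0,0,0.15,0,-0.12,0.085]
}}

```text
clock: 18.25
position: [0.6036, -0.0231, 0.2994]
ee_rot: [0.696, 0.718, 0.002, 0.003]
ft_force: [0.6, 0.1, 0.0]
grip_width: 0.994
grasp_force: 0.0
```

Run:
```python
from h import *
p=case("c7.png"); o=manip.get_obs(); print(o["position"],o["ft_force"])
for n in("flux_jar","tip_cleaner","loupe"): print(n,[w(p,q["position"]).round(3).tolist() for q in manip.tip_of(p,n)[:1]])
```

```text
case 0.84 [ 611.7 -202.8] [139.2  48.7] 0.7 [[542.0, -179.0], [542.0, -228.0], [682.0, -226.0], [681.0, -178.0]]
[ 0.60258431 -0.0243678   0.29557681] [ 0.73670705  0.47480904 -0.73409419]
flux_jar [[0.47, -0.383, -0.002]]
tip_cleaner [[0.768, -0.254, -0.001]]
loupe [[0.794, 0.058, -0.001]]
```

View pics/c7.png

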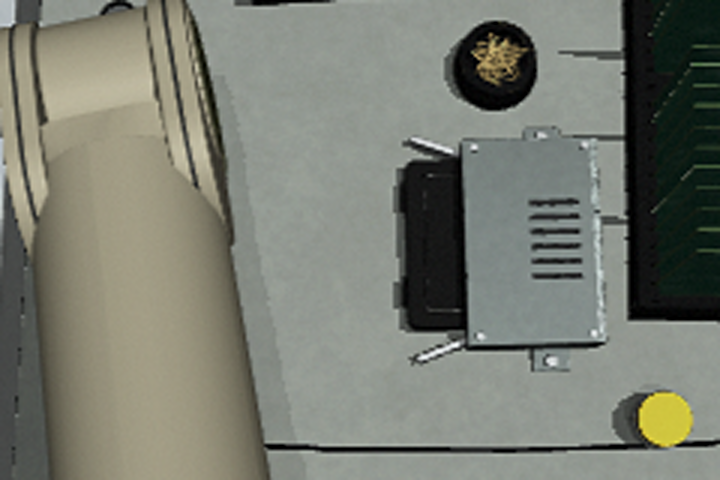

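The picture shows the case seated, sticking out about 44 mm (crop x 405–463). That matches where I felt the stop. The bystanders haven't moved.

```bash
python3 -c "
from workcell import manip
print(manip.hand_in())"
```

```text
the job is handed in; nothing more can be done
None
```

The case is in the dock against the hidden stop, wide side leading, pushed with about 9 N at most and sticking out about 44 mm; the arm is clear, the jar, tip cleaner and loupe are where they were, and the job is handed in after about 18 s of robot time, with the plunger inferred from the force rise and seated depth because it can't be seen under the hood.

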